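# Set the tripod leg to its mark and clamp it

## Robot

A 6-joint arm with a two-finger parallel gripper is mounted at the origin on the work surface. World frame = base frame: x ahead of the robot, y to its left, z up, the work surface at z = 0. Lengths are in mm, angles in rad, forces in N, time in s.
With the tool pointing down it reaches from about 350 to 775 mm from the base axis. Payload 7.3 kg.
Tool frame: the origin (TCP) lies between the finger pads; the fingertips stand 8 mm ahead of it and the grasp point (between the pads) lies 11 mm behind it; y points along the fingers, z is the direction in which the jaws open and shut, and the axes are right-handed (so a half turn about y gives the same grasp; the last joint's range is limited). The gripper opens to 92 mm and grips with 3 to 60 N. Pads are 19 mm wide; open, the fingers measure 130 mm over their backs; the gripper's body (75 mm by 190 mm) begins 47 mm behind the grasp point.
Start: joints at [0.956, 0.342, 1.524, -0, 1.275, -0.146], TCP at [237.192, 468.384, 234.741] pointing down, gripper open.
Joint ranges: [-2.53, 2.53], [-0.77, 2.02], [0.04, 2.7], [-1, 4.14], [0.28, 2.66], [-3.11, 3.11]. Speed limits (rad/s): [2.57, 2.57, 3.14, 3.14, 3.14, 3.14].

## Interface

Orientations are given as [roll, pitch, yaw] about the fixed x, y, z axes, in that order (R = Rz(yaw) Ry(pitch) Rx(roll)).
In Python, from plant import bot, vision, job gives the robot as it stands. The module is installed in compiled form; this text tells all that it offers.
- The arm moves only by the tool arm_command, never from a script. Its argument "deltas" is a list of rows, each a list of 4 numbers: the shift along the tool's x, y, z in m, then the turn about the tool's y in degrees. In form: [[x, y, z, twist], ...]. A call has 1 to 5 rows; each row shifts and turns the commanded pose from where the row before left it, along the tool's axes as they then stand; what a row does not reach is not made up. A row lasts 1/10 s, in which the tool goes at most 50 mm and 8.59 degrees, less where a joint would pass 70% of its speed; a pose out of reach is approached as far as the arm can. A call is refused whole if a number of a shift passes 0.05 or a number of a turn 8.59, either way. A call with a gripper value outside its range is refused whole. "claw" is the closure in counts, from 0 (fully open) to 255 (shut), set as the call begins (left out, the last holds). The fingers move at their own pace and stop on an object; the grip force is fixed at half the most. Time passes only in rows, so rows that do not move let the fingers close. It gives the time, the measured TCP pose, the force and the opening at its end, in the units of the state.
- bot.get_obs(): the state, without advancing time (a new reading comes with each control period).
- vision.capture(name): name is "scene" or "top" or "wrist"; returns a dict with "img" (400x640x3 uint8, red, green, blue), "camera_matrix" (3x3 intrinsics, pixels), "world_to_cam" (4x4, takes a point from world to camera coordinates); the wrist camera has in their place "mount" (4x4, takes a point from camera to tool coordinates, whose origin is the TCP and whose axes are the tool frame's). Camera axes: x right, y down, z forward; pixel columns grow to the right and rows downward; lengths in mm; the calibration is good to about 2 mm. A picture is of the moment at which its call begins: read the wrist's pose just before it. There is no depth.
- job.close_job(): hands the job in, once; it reports no verdict.
Trained networks look in a picture, given as the dict that the camera call returned (one of the last four; its "shot" number tells which), for a name from the list of things; names that differ only in an ending like _2 or _b are one class to them, and where a whole thing is asked for, a point or a joint stands for the part that bears it (a point fixed in the world has none). Each returns a list of dicts, best first, with "confidence" (0 to 1); they miss things now and then, are a little off and sometimes report something else, mostly with a low value. They report only what shows in the picture. A call takes as long as a camera call.
- vision.find_in(picture, name): "xyz" ([x, y, z] in mm, in the coordinates of the camera as it stood for that picture, good to about 4 mm: the middle of the surface that is visible of it).
- vision.regions_of(picture, name): "mask" (400x640 bool, what is visible of it).
The state is a dict: "time": time; "joint_positions": joint angles; "dq": joint speeds; "tau": joint torques, N m; "tool_pos": TCP position; "tcp_rot": TCP orientation; "contact_force": force on the tool from outside, world axes, zero at the start; "moment": the same for the moment, N m; "grip_width": finger opening in mm.
Only numpy, scipy, OpenCV 4.12 (cv2) and the standard library are available. Lean on these libraries where they do the work, as an engineer would, in place of code of your own. Each camera call takes 0.05 s, during which the arm holds its last target. There are 200 camera calls.

## Task

With the red cam lever still standing open, draw the tripod's sprung sliding leg out by its black T-shaped foot until the yellow band on it sits right at the mouth of the black collar. Hold it there against its spring and swing the lever shut until you feel it seat alongside the leg, then finish still holding: one finger against the leg, the other pressing the lever, with the leg on its mark. Never shut the lever while the leg is off its mark, and leave the mug, the hourglass and the two dice where they are.

Things in the scene. Friction and masses are not known exactly. Their poses are not given: they have to be found in the camera images.
- stand: Tabletop tripod laid in an oak cradle, fixed to the shelf. Origin on the shelf 40 mm under point mouth. x points out along the leg, y to the red lever's side, z up. Behind the mouth (-x) it reaches back 0.26 m, at most 66 mm tall. In front of it are only the leg, foot and lever, 20 to 60 mm above the shelf with air under them.
- mouth (a point): Centre of the mouth of the black collar from which the leg slides, on the leg's axis, 40 mm above the shelf; axes as stand. The collar reaches 32 mm back, 16 mm to -y, 11 mm to +y (its hinge lugs to 22 mm) and 20 mm up and down.
- leg (a joint): How far the leg is drawn out (m): 0 fully in, as it starts; 0.026 on its mark (middle of the yellow band level with the mouth); 0.048 at most. Drawing it takes about 5 N at 0, 7 N at the mark; its spring runs it back in when let go. The leg is an aluminium square tube, 18 mm wide and tall; it cannot move sideways.
- foot (a point): Middle of the inner face (towards the collar) of the leg's black rubber T-foot, on the leg's axis, 34 mm from the mouth with the leg in, 60 mm on the mark. Axes as stand. The foot is a crossbar 12 mm thick along x, 52 mm wide (26 mm either side of the axis), 40 mm tall: a finger lowered beside the leg, between collar and foot, can push this face outwards.
- band (a point): Middle of the yellow band, 10 mm long, around the leg, on its axis. Hidden in the collar while the leg is in; half of it shows when the leg is on its mark. Axes as stand.
- lever (a joint): Angle of the red cam lever (rad): 0 shut against its stop, along the leg; grows as it swings open to +y; starts at 0.4 to 0.6 and stays where left; 2 to 3 N at 50 mm from its hinge move it. Bar 6 mm thick, 20 mm tall, 64 mm long from its hinge. Shut, it lies 11 to 17 mm to the +y side of the leg's axis and ends 56 mm in front of the mouth; leg and lever are then 26 mm wide together.
- lever_hinge (a point): The lever's upright hinge axis, 40 mm above the shelf; 8 mm behind the mouth and 14 mm to +y of the leg's axis. Its x axis points along the lever, z up.
- lever_tip (a point): Middle of the lever's free end, 64 mm from its hinge, 40 mm above the shelf. x axis along the lever.
- mug: Black ceramic mug, empty, 80 mm wide and 90 mm tall, loose; origin at the centre of its underside.
- hourglass: Orange plastic hourglass frame, 60 mm wide and 100 mm tall, loose; origin at the centre of its underside.
- die_a: Metal die, 16 mm cube, loose, beyond the foot; origin at the centre of its underside.
- die_b: The other metal die, 16 mm cube, loose, beyond the foot; origin at the centre of its underside.

How it is judged:
By the outcome, as a careful person would: the job done as asked, in the order asked, and still so for the second after the job is handed in, while the arm keeps its last pose, push and grip.
It also fails if it takes over 42 s, if anything falls off the work surface, if the arm or the gripper's body presses on something with over 40 N, if the wrist force passes 120 N, or if a joint passes its speed limit or range.

## Working session

There is one attempt and no reset: what is moved stays moved. The work goes in short steps, Python scripts to look and compute and a tool call to move; the robot and the scene stay as the last step left them, time stands still between calls to the robot, and variables do not carry over. Pictures are saved under pics/ and viewed, about 8 in all and at most 12, crops included, and the job is handed in when it is done.

Besides the shell and the picture viewer there is one more tool, called after "Emit:" by a JSON object that holds its "op" and its "data", one argument or row to a line. arm_command: Moves the arm, as the interface text tells. Its arguments: {"type":"object","properties":{"deltas":{"type":"array","items":{"type":"array","items":{"type":"number"}}},"claw":{"type":"number"}},"required":["deltas"]}

```bash
mkdir -p pics; cat > h.py <<'E'
import numpy as np, cv2
from plant import bot, vision, job
from scipy.spatial.transform import Rotation as R
def tool():
    o=bot.get_obs(); T=np.eye(4); T[:3,:3]=R.from_euler('xyz',o['tcp_rot']).as_matrix(); T[:3,3]=o['tool_pos']; return T
def cap(n):
    T=tool(); p=vision.capture(n)
    p['c2w']=T@p['mount'] if n=='wrist' else np.linalg.inv(p['world_to_cam']); return p
def find(p,n,k=1):
    for d in vision.find_in(p,n)[:k]:
        print(n,np.round((p['c2w']@np.r_[d['xyz'],1])[:3],1),round(d['confidence'],2))
def proj(p,X):
    c=(np.linalg.inv(p['c2w'])@np.r_[X,1])[:3]; q=p['camera_matrix']@c; return q[:2]/q[2]
def ray(p,u,v,z):
    d=p['c2w'][:3,:3]@np.linalg.inv(p['camera_matrix'])@[u,v,1]; o=p['c2w'][:3,3]; return o+d*(z-o[2])/d[2]
def save(p,n): cv2.imwrite('pics/'+n,p['img'][:,:,::-1])
E
python3 - <<'E'
from h import *
print(bot.get_obs())
print(tool().round(3))
for n in ['top','scene']:
    p=cap(n); save(p,n+'0.png'); print(n)
    for k in ['stand','mouth','foot','lever','lever_hinge','lever_tip','mug','hourglass','leg']: find(p,k)
    find(p,'die_a',2)
E
```

```text
{'time': 0.0, 'joint_positions': array([ 9.56024630e-01,  3.42725424e-01,  1.52501535e+00, -2.99931542e-05,
        1.27539270e+00, -1.46005577e-01]), 'dq': array([ 0.00011644, -0.00045206,  0.00082606, -0.00059095,  0.0008056 ,
       -0.0005856 ]), 'tau': array([-8.49002863e-04, -4.31245351e+01, -2.44217974e+01,  7.17921113e-02,
        5.61052572e-02, -1.39271883e-04]), 'tool_pos': array([236.94865617, 468.04571459, 234.04413248]), 'tcp_rot': array([-1.57232492e+00,  1.95794271e-04, -4.68757515e-01]), 'contact_force': array([-0.30745288, -0.4375105 , -0.48104639]), 'moment': array([-0.0338881 ,  0.03390865, -0.04946715]), 'grip_width': 91.78526792052786}
[[ 8.92000e-01 -1.00000e-03  4.52000e-01  2.36949e+02]
 [-4.52000e-01 -1.00000e-03  8.92000e-01  4.68046e+02]
 [-0.00000e+00 -1.00000e+00 -2.00000e-03  2.34044e+02]
 [ 0.00000e+00  0.00000e+00  0.00000e+00  1.00000e+00]]
top
stand [638.1  60.9  55.6] 0.75
mouth [646.4  64.   56.2] 0.72
foot [488.5  42.   51.6] 0.83
lever_hinge [502.6  11.2  50.7] 0.65
lever_tip [508.3  13.8  49.6] 0.57
mug [556.8 243.6  23.1] 0.67
hourglass [642. -93. 101.] 0.55
leg [489.8  45.6  51.3] 0.56
scene
stand [656.7  71.7  39.2] 0.93
mouth [658.5  76.3  43.1] 0.67
foot [489.8  50.4  48.7] 0.78
lever [504.3  11.7  46.7] 0.39
lever_hinge [501.8   8.6  49.7] 0.37
lever_tip [502.2  12.   47.6] 0.46
mug [564.5 250.7  53.8] 0.57
hourglass [653.  -95.4  66.8] 0.85
leg [486.6  50.8  46.9] 0.94
die_a [372.8  67.6  10.7] 0.63
die_a [378.4  -8.6  11.8] 0.52
```

View pics/top0.png

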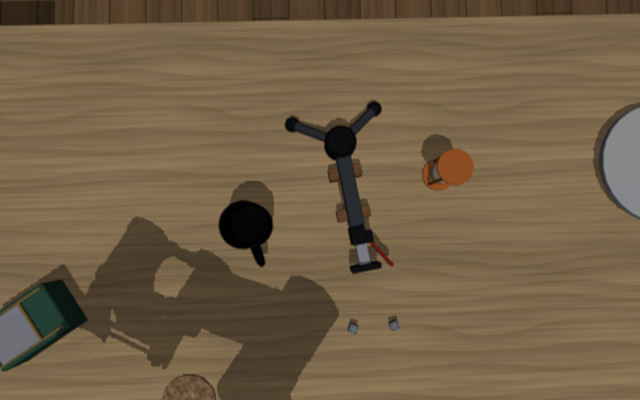

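Top view: the leg points towards the robot with the foot at about (366,267), the collar at about (360,235), the lever open to the image right with its tip at about (392,264), and the dice at (353,327) and (394,324).

```bash
python3 - <<'E'
from h import *
p=cap('top')
for u,v,z in [(341,142,66),(353,215,60),(360,234,60),(366,267,60),(352,269,60),(380,266,60),(392,264,50)]: print(u,v,ray(p,u,v,z).round(1))
img=cv2.resize(p['img'][200:300,310:430],None,fx=6,fy=6,interpolation=cv2.INTER_CUBIC); cv2.imwrite('pics/crop.png',img[:,:,::-1])
p=cap('wrist'); print(p['mount'].round(2)); print(p['camera_matrix'])
E
```

```text
341 142 [697.2  78.4  66. ]
353 215 [572.6  61.1  60. ]
360 234 [540.1  50.2  60. ]
366 267 [484.4  41.8  60. ]
352 269 [481.7  65.5  60. ]
380 266 [485.5  18.1  60. ]
392 264 [487.4  -4.2  50. ]
[[   0.      0.97    0.26  -69.02]
 [  -0.     -0.26    0.97 -148.35]
 [   1.     -0.     -0.      0.16]
 [   0.      0.      0.      1.  ]]
[[321.64969363   0.         318.88245962]
 [  0.         321.64969363 204.69745879]
 [  0.           0.           1.        ]]
```

View pics/crop.png

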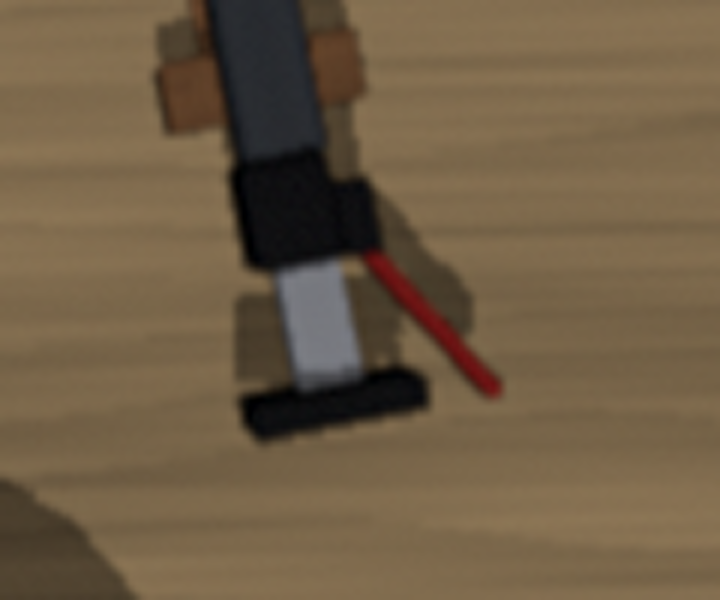

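Emit:
{"op": "arm_command", "data": {
  "deltas": [
    [0.0376,0.007,-0.0235,0],
    [0.0376,0.007,-0.0235,0],
    [0.0376,0.007,-0.0235,0],
    [0.0376,0.007,-0.0235,0],
    [0.0376,0.007,-0.0235,0]
  ],
  "claw": 0
}}

```text
time: 1.7
tool_pos: [352.5, 277.2, 199.7]
tcp_rot: [-1.57, -0.0, -0.468]
contact_force: [0.7, 0.8, -0.1]
grip_width: 91.7
```

Emit:
{"op": "arm_command", "data": {
  "deltas": [
    [0.0376,0.007,-0.0235,0],
    [0.0376,0.007,-0.0235,0],
    [0.0376,0.007,-0.0235,0],
    [0.0376,0.007,-0.0235,0],
    [0.0376,0.007,-0.0235,0]
  ]
}}

```text
time: 2.2
tool_pos: [467.3, 87.1, 164.7]
tcp_rot: [-1.57, -0.0, -0.469]
contact_force: [0.7, 0.4, 0.4]
grip_width: 91.8
```

Emit:
{"op": "arm_command", "data": {
  "deltas": [
    [0.0376,0.007,-0.0235,0],
    [0.0376,0.007,-0.0235,0],
    [0,0,0,-7.28],
    [0,0,0,-7.28],
    [0,0,0,-7.28]
  ]
}}

```text
time: 2.7
tool_pos: [512.4, 12.4, 150.5]
tcp_rot: [-1.571, 0.0, -0.084]
contact_force: [-0.5, 0.0, -0.3]
grip_width: 91.9
```

Emit:
{"op": "arm_command", "data": {
  "deltas": [
    [0,0,0,-7.28],
    [0,0,0,-7.28],
    [0,0,0,0],
    [0,0,0,0]
  ]
}}

```text
time: 3.1
tool_pos: [512.4, 12.9, 150.7]
tcp_rot: [-1.571, -0.0, 0.163]
contact_force: [-0.2, 0.4, 0.2]
grip_width: 91.6
```

```bash
python3 - <<'E'
from h import *
print(tool().round(3))
p=cap('wrist'); save(p,'w1.png')
for k in ['mouth','foot','lever_hinge','lever_tip','leg','stand','band']: find(p,k)
E
```

```text
[[ 9.87000e-01  0.00000e+00 -1.62000e-01  5.12351e+02]
 [ 1.62000e-01  0.00000e+00  9.87000e-01  1.29490e+01]
 [ 0.00000e+00 -1.00000e+00  0.00000e+00  1.50735e+02]
 [ 0.00000e+00  0.00000e+00  0.00000e+00  1.00000e+00]]
mouth [521.2  48.3  52.9] 0.69
foot [483.9  45.4  49.3] 0.75
lever_hinge [505.3  16.7  46.9] 0.88
lever_tip [506.6  17.   48.5] 0.84
leg [485.6  44.2  46.8] 0.72
stand [519.5  51.1  46.1] 0.87
band [486.7  40.6  48.9] 0.78
```

View pics/w1.png

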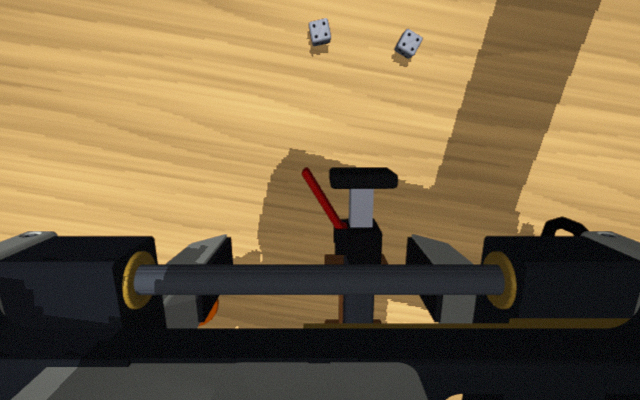

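```bash
python3 - <<'E'
from h import *
p=cap('wrist')
M=None
for n,u,v,z in [('footL',332,187.5,60),('footR',397,187.5,60),('legL',349,210,49),('legR',373,210,49),('legL2',350,190,49),('legR2',373,190,49),('colL',336,226,60),('colR',382,227,60),('tip',306,171,50),('leverroot',342,225,50)]:
    X=ray(p,u,v,z); t=(np.linalg.inv(tool())@np.r_[X,1])[:3]
    print(n,X.round(1),'tool x,z',t[[0,2]].round(1))
g=p['img'][150:250,280:430]; cv2.imwrite('pics/c2.png',cv2.resize(g,None,fx=5,fy=5,interpolation=cv2.INTER_CUBIC)[:,:,::-1])
E
```

```text
footL [491.7  20.1  60. ] tool x,z [-19.1  10.4]
footR [483.6  68.7  60. ] tool x,z [-19.1  59.7]
legL [509.9  37.7  49. ] tool x,z [ 1.7 24.8]
legR [506.7  56.8  49. ] tool x,z [ 1.7 44.2]
legL2 [493.5  35.4  49. ] tool x,z [-14.8  25.2]
legR2 [490.5  53.4  49. ] tool x,z [-14.8  43.5]
colL [521.5  28.5  60. ] tool x,z [11.6 13.8]
colR [516.3  64.2  60. ] tool x,z [12.4 49.9]
tip [484.1  -1.4  50. ] tool x,z [-30.2  -9.6]
leverroot [523.   34.3  50. ] tool x,z [14.1 19.3]
```

View pics/c2.png

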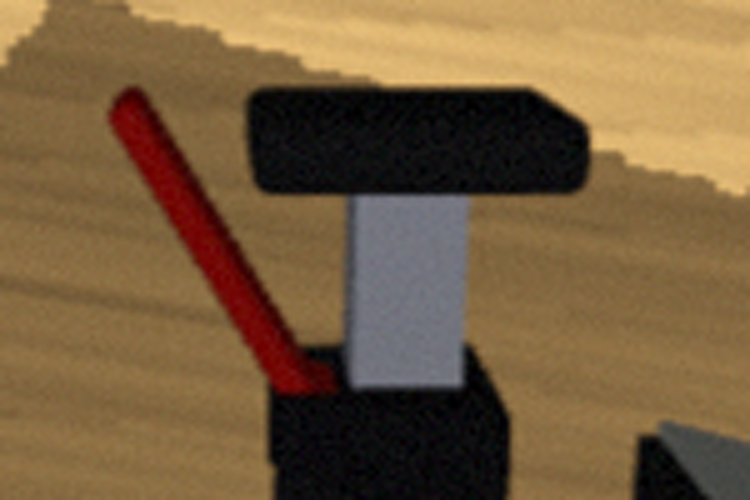

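The wrist view shows the leg vertical at column ~362, the foot's inner edge at row ~188.6, the mouth at row ~227 and the lever tip at (306,171). The finger slot at TCP x=0 is centred between collar and foot, so I'm shifting 3 mm and lowering.

Emit:
{"op": "arm_command", "data": {
  "deltas": [
    [0,0.02,0.003,0],
    [0,0.03,0,0],
    [0,0.025,0,0],
    [0,0.015,0,0],
    [0,0,0,0]
  ]
}}

```text
time: 4.05
tool_pos: [510.4, 16.1, 58.8]
tcp_rot: [-1.57, 0.004, 0.166]
contact_force: [0.2, -0.7, 0.7]
grip_width: 91.9
```

Emit:
{"op": "arm_command", "data": {
  "deltas": [
    [0,0.008,0,0],
    [0,0.008,0,0],
    [0,0.006,0,0],
    [0,0.006,0,0],
    [0,0,0,0]
  ]
}}

```text
time: 4.55
tool_pos: [511.4, 16.0, 32.1]
tcp_rot: [-1.57, 0.001, 0.166]
contact_force: [-0.0, 0.4, -0.6]
grip_width: 91.5
```

```bash
python3 - <<'E'
from h import *
p=cap('wrist');q=cap('scene')
o=bot.get_obs();print(o['tool_pos'],o['contact_force'])
u=proj(q,[500,45,50]).astype(int);print(u)
b=q['img'][max(u[1]-60,0):u[1]+60,max(u[0]-80,0):u[0]+80]
b=cv2.resize(b,(533,400),interpolation=cv2.INTER_CUBIC)
a=p['img'][100:300,200:520]
cv2.imwrite('pics/w2.png',np.vstack([cv2.resize(a,(400,250)),cv2.resize(b,(400,300))])[:,:,::-1])
E
```

```text
[511.84265545  15.92928964  32.71028406] [-0.32005327  0.33465934 -0.70166285]
[348 160]
```

View pics/w2.png

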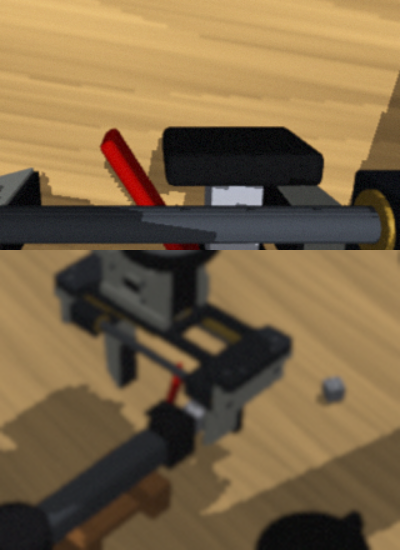

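The finger sits between collar and foot, clear of both. Now I'll draw outwards and find contact by force.

Emit:
{"op": "arm_command", "data": {
  "deltas": [
    [-0.003,0,0,0],
    [-0.002,0,0,0],
    [0,0,0,0],
    [0,0,0,0]
  ]
}}

```text
time: 5.05
tool_pos: [506.9, 15.1, 32.9]
tcp_rot: [-1.571, -0.0, 0.166]
contact_force: [0.4, 0.8, 0.4]
grip_width: 91.7
```

Emit:
{"op": "arm_command", "data": {
  "deltas": [
    [-0.001,0,0,0],
    [-0.001,0,0,0],
    [0,0,0,0]
  ]
}}

```text
time: 5.35
tool_pos: [505.8, 14.8, 32.9]
tcp_rot: [-1.571, -0.002, 0.166]
contact_force: [3.4, 1.8, -2.2]
grip_width: 91.7
```

Emit:
{"op": "arm_command", "data": {
  "deltas": [
    [-0.001,0,0,0],
    [0,0,0,0]
  ]
}}

```text
time: 5.55
tool_pos: [504.9, 14.7, 32.9]
tcp_rot: [-1.571, -0.002, 0.166]
contact_force: [5.3, 2.4, -2.7]
grip_width: 92.0
```

Emit:
{"op": "arm_command", "data": {
  "deltas": [
    [-0.001,0,0,0],
    [0,0,0,0]
  ]
}}

```text
time: 5.75
tool_pos: [503.8, 14.5, 32.9]
tcp_rot: [-1.571, -0.002, 0.166]
contact_force: [4.2, 1.1, -2.1]
grip_width: 91.8
```

Emit:
{"op": "arm_command", "data": {
  "deltas": [
    [-0.001,0,0,0],
    [0,0,0,0]
  ]
}}

```text
time: 5.95
tool_pos: [502.9, 14.3, 32.9]
tcp_rot: [-1.571, -0.002, 0.166]
contact_force: [5.2, 1.9, -2.6]
grip_width: 91.8
```

Emit:
{"op": "arm_command", "data": {
  "deltas": [
    [-0.004,0,0,0],
    [-0.005,0,0,0],
    [-0.005,0,0,0],
    [-0.005,0,0,0],
    [-0.002,0,0,0]
  ]
}}

```text
time: 6.45
tool_pos: [482.4, 10.7, 33.0]
tcp_rot: [-1.571, -0.003, 0.166]
contact_force: [5.9, 2.7, -5.1]
grip_width: 91.8
```

Emit:
{"op": "arm_command", "data": {
  "deltas": [
    [-0.0025,0,0,0],
    [0,0,0,0],
    [0,0,0,0]
  ]
}}

```text
time: 6.75
tool_pos: [479.8, 10.3, 32.9]
tcp_rot: [-1.571, -0.002, 0.166]
contact_force: [4.3, 2.1, -2.3]
grip_width: 91.9
```

```bash
python3 - <<'E'
from h import *
o=bot.get_obs();print(o['tool_pos'],o['contact_force'])
p=cap('wrist');q=cap('scene');t=cap('top')
for c in (p,q,t):
    find(c,'band'); find(c,'foot'); find(c,'mouth')
b=cv2.resize(q['img'][125:195,300:400],(700,490),interpolation=cv2.INTER_CUBIC)[:300]
d=cv2.resize(t['img'][220:285,330:405],(346,300),interpolation=cv2.INTER_CUBIC)
a=cv2.resize(p['img'][120:300,220:500],(454,300))
q2=cv2.resize(q['img'][130:190,320:410],(450,300),interpolation=cv2.INTER_CUBIC)
cv2.imwrite('pics/w3.png',np.vstack([np.hstack([a,d]),np.hstack([q2,np.zeros((300,350,3),np.uint8)])])[:,:,::-1])
E
```

```text
[479.84136788  10.33749249  32.93649831] [ 4.25373468  2.12764148 -2.26022305]
band [455.7  37.9  52.3] 0.85
foot [450.1  42.6  44.6] 0.73
mouth [455.7  39.   48.5] 0.87
foot [488.1  46.4  51.3] 0.72
mouth [664.6  79.4  41.3] 0.7
band [503.3  45.9  51.9] 0.73
foot [504.8  47.2  51.4] 0.71
mouth [652.6  67.2  52.4] 0.89
```

View pics/w3.png

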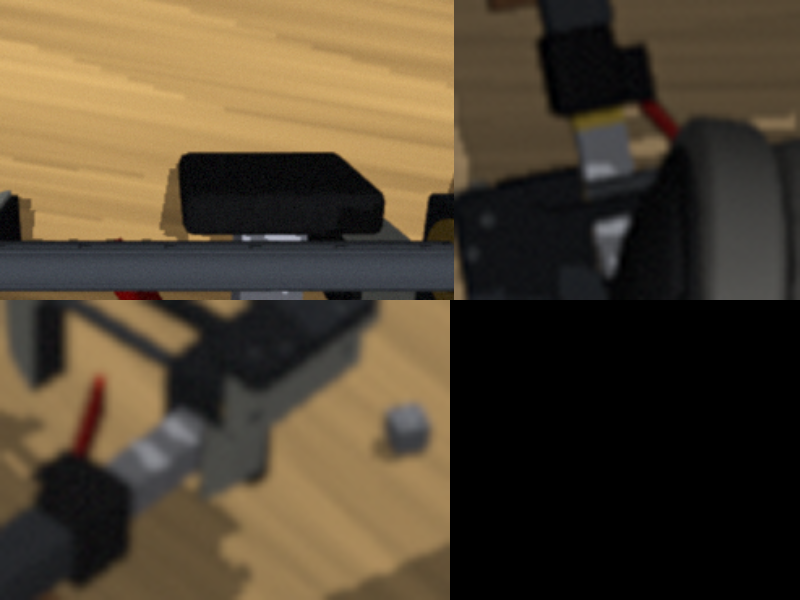

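The top view shows a yellow strip at the mouth, and the lever is still open. I'll quantify the strip.

```bash
python3 - <<'E'
from h import *
p=cap('wrist');t=cap('top')
ax=tool()[:3,0]
im=t['img'].astype(int); 
for z,c in ((49,'band')):pass
E
python3 - <<'E'
from h import *
p=cap('wrist');t=cap('top'); ax=tool()[:3,0]
f=ray(p,362,120+233*.6,60); print('foot wrist',f.round(1),'drawn',(-(f-np.array([487.6,44,60]))@ax).round(1))
im=t['img'].astype(int); r,g,b=im[...,0],im[...,1],im[...,2]
m=((r+g)/2-b)
print('topcam centre',t['c2w'][:3,3].round(0))
for u in (360,361,362,363,364):
    print(u,[(v,tuple(im[v,u])) for v in range(240,250)])
print([ray(t,362,v,49).round(1)@-ax for v in (242,244,246,248)], [ray(t,362,v,60)@-ax for v in (242,244,246)])
ff=np.array([487.6,44,49]); print('foot0 s',-ff@ax)
E
```

```text
foot wrist [463.5  25.9  60. ] drawn 26.8
topcam centre [548. 126. 761.]
360 [(240, (np.int64(11), np.int64(11), np.int64(11))), (241, (np.int64(6), np.int64(5), np.int64(7))), (242, (np.int64(3), np.int64(3), np.int64(5))), (243, (np.int64(21), np.int64(18), np.int64(8))), (244, (np.int64(62), np.int64(52), np.int64(19))), (245, (np.int64(96), np.int64(81), np.int64(30))), (246, (np.int64(100), np.int64(85), np.int64(36))), (247, (np.int64(93), np.int64(83), np.int64(57))), (248, (np.int64(82), np.int64(81), np.int64(80))), (249, (np.int64(80), np.int64(81), np.int64(86)))]
361 [(240, (np.int64(9), np.int64(8), np.int64(10))), (241, (np.int64(7), np.int64(7), np.int64(10))), (242, (np.int64(9), np.int64(8), np.int64(10))), (243, (np.int64(28), np.int64(23), np.int64(9))), (244, (np.int64(68), np.int64(58), np.int64(21))), (245, (np.int64(97), np.int64(82), np.int64(31))), (246, (np.int64(99), np.int64(86), np.int64(40))), (247, (np.int64(91), np.int64(83), np.int64(63))), (248, (np.int64(81), np.int64(81), np.int64(82))), (249, (np.int64(79), np.int64(80), np.int64(85)))]
362 [(240,
[... 1194 characters left out ...]
41), np.int64(12))), (244, (np.int64(84), np.int64(72), np.int64(26))), (245, (np.int64(99), np.int64(84), np.int64(33))), (246, (np.int64(94), np.int64(84), np.int64(51))), (247, (np.int64(84), np.int64(82), np.int64(75))), (248, (np.int64(79), np.int64(81), np.int64(84))), (249, (np.int64(78), np.int64(79), np.int64(84)))]
[np.float64(-526.6766166412457), np.float64(-523.3399377118949), np.float64(-519.9046349503858), np.float64(-516.567956021035)] [np.float64(-527.2201323841342), np.float64(-523.9147064973381), np.float64(-520.6113605217114)]
foot0 s -488.27719014735834Traceback (most recent call last):
  File "<stdin>", line 5, in <module>
TypeError: cannot unpack non-iterable int object
```

Band shows about 4–6 mm and the force/foot estimates give 26–26.8 mm, so the leg is on its mark. Next I'll close the jaws in steps, shifting to keep the leg-side finger in place.

Emit:
{"op": "arm_command", "data": {
  "deltas": [
    [0,0,0,0],
    [0,0,0.002,0]
  ],
  "claw": 22
}}

```text
time: 7.75
tool_pos: [479.7, 12.1, 33.1]
tcp_rot: [-1.572, -0.003, 0.166]
contact_force: [5.9, -2.4, -0.1]
grip_width: 84.6
```

Emit:
{"op": "arm_command", "data": {
  "deltas": [
    [0,0,0.002,0],
    [0,0,0.002,0]
  ],
  "claw": 44
}}

```text
time: 7.95
tool_pos: [479.1, 16.2, 33.2]
tcp_rot: [-1.572, -0.003, 0.166]
contact_force: [5.3, -2.9, 0.1]
grip_width: 76.8
```

Emit:
{"op": "arm_command", "data": {
  "deltas": [
    [0,0,0.003,0],
    [0,0,0.002,0]
  ],
  "claw": 70
}}

```text
time: 8.15
tool_pos: [478.4, 21.0, 33.2]
tcp_rot: [-1.572, -0.003, 0.166]
contact_force: [4.6, -3.2, -0.0]
grip_width: 67.8
```

Emit:
{"op": "arm_command", "data": {
  "deltas": [
    [0,0,0.002,0],
    [0,0,0.002,0]
  ],
  "claw": 92
}}

```text
time: 8.35
tool_pos: [477.3, 24.9, 33.1]
tcp_rot: [-1.572, -0.002, 0.166]
contact_force: [4.2, -6.9, 0.7]
grip_width: 59.2
```

Emit:
{"op": "arm_command", "data": {
  "deltas": [
    [0,0,0.002,0],
    [0,0,0.002,0],
    [0,0,0,0]
  ],
  "claw": 114
}}

```text
time: 8.65
tool_pos: [476.2, 28.9, 33.1]
tcp_rot: [-1.571, -0.001, 0.167]
contact_force: [4.2, -1.6, 2.9]
grip_width: 50.5
```

Emit:
{"op": "arm_command", "data": {
  "deltas": [
    [0.0005,0,0.002,0],
    [0,0,0.002,0],
    [0,0,0,0]
  ],
  "claw": 136
}}

```text
time: 8.95
tool_pos: [475.6, 33.2, 32.8]
tcp_rot: [-1.571, -0.0, 0.167]
contact_force: [4.0, -1.7, 3.4]
grip_width: 43.3
```

Emit:
{"op": "arm_command", "data": {
  "deltas": [
    [0,0,0.002,0],
    [0,0,0.0015,0],
    [0,0,0,0]
  ],
  "claw": 158
}}

```text
time: 9.25
tool_pos: [475.1, 36.6, 32.7]
tcp_rot: [-1.571, -0.0, 0.168]
contact_force: [4.7, -3.0, 1.7]
grip_width: 35.2
```

```bash
python3 - <<'E'
from h import *
o=bot.get_obs();print(o['tool_pos'],o['contact_force'],o['grip_width'])
p=cap('wrist');t=cap('top');q=cap('scene')
d=cv2.resize(t['img'][225:285,330:405],(400,320),interpolation=cv2.INTER_CUBIC)
q2=cv2.resize(q['img'][130:190,320:395],(400,320),interpolation=cv2.INTER_CUBIC)
cv2.imwrite('pics/w4.png',np.hstack([d,q2])[:,:,::-1])
im=t['img']; print([[tuple(int(x) for x in im[v,u]) for v in range(242,249)] for u in (360,362,364)])
E
```

```text
[475.08791985  36.6451441   32.71451695] [ 4.65120853 -2.96808935  1.70640943] 35.16810486572313
[[(5, 6, 8), (22, 19, 10), (62, 51, 20), (93, 79, 28), (100, 85, 35), (93, 82, 49), (83, 80, 73)], [(10, 10, 9), (35, 30, 14), (70, 59, 21), (95, 81, 30), (97, 83, 38), (88, 80, 61), (79, 79, 81)], [(16, 13, 9), (49, 41, 14), (84, 71, 26), (97, 82, 31), (95, 83, 45), (85, 80, 67), (78, 79, 81)]]
```

View pics/w4.png

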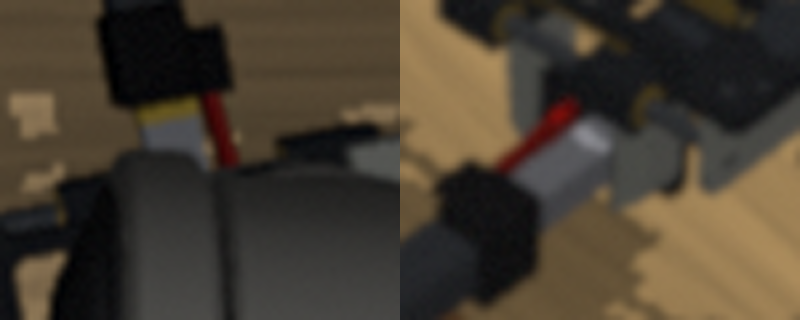

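The lever is nearly shut and the band is still at the mouth. Next comes the last closing.

Emit:
{"op": "arm_command", "data": {
  "deltas": [
    [0.0004,0,0.001,0],
    [0,0,0,0],
    [0,0,0,0]
  ],
  "claw": 174
}}

```text
time: 9.7
tool_pos: [475.2, 37.2, 32.6]
tcp_rot: [-1.572, -0.0, 0.167]
contact_force: [4.3, -5.4, 0.3]
grip_width: 29.3
```

Emit:
{"op": "arm_command", "data": {
  "deltas": [
    [0,0,0,0],
    [0,0,0,0],
    [0,0,0,0]
  ],
  "claw": 188
}}

```text
time: 10.0
tool_pos: [475.0, 38.1, 32.6]
tcp_rot: [-1.57, 0.0, 0.167]
contact_force: [4.4, 1.9, 1.9]
grip_width: 24.4
```

```bash
python3 - <<'E'
from h import *
o=bot.get_obs();print(o['tool_pos'],o['contact_force'],o['moment'],o['grip_width'])
p=cap('wrist');t=cap('top');q=cap('scene')
d=cv2.resize(t['img'][225:285,330:405],(400,320),interpolation=cv2.INTER_CUBIC)
q2=cv2.resize(q['img'][130:190,320:395],(400,320),interpolation=cv2.INTER_CUBIC)
a=cv2.resize(p['img'][180:330,260:460],(373,280))
cv2.imwrite('pics/w5.png',np.vstack([np.hstack([d,q2]),np.hstack([a,np.zeros((280,427,3),np.uint8)])])[:,:,::-1])
im=t['img']; print([[tuple(int(x) for x in im[v,u]) for v in range(242,249)] for u in (360,362,364)])
E
```

```text
[474.98560836  38.06345294  32.63076193] [4.39937043 1.93288403 1.85351684] [ 0.44600612 -0.63138406  0.21127694] 24.431275715787066
[[(6, 6, 8), (21, 17, 9), (60, 50, 17), (93, 78, 28), (99, 83, 33), (93, 82, 49), (83, 80, 73)], [(9, 8, 8), (34, 28, 11), (70, 59, 21), (96, 81, 30), (96, 83, 39), (89, 81, 61), (80, 79, 81)], [(16, 13, 8), (50, 43, 16), (82, 71, 25), (97, 83, 31), (94, 83, 45), (85, 81, 68), (78, 79, 82)]]
```

View pics/w5.png

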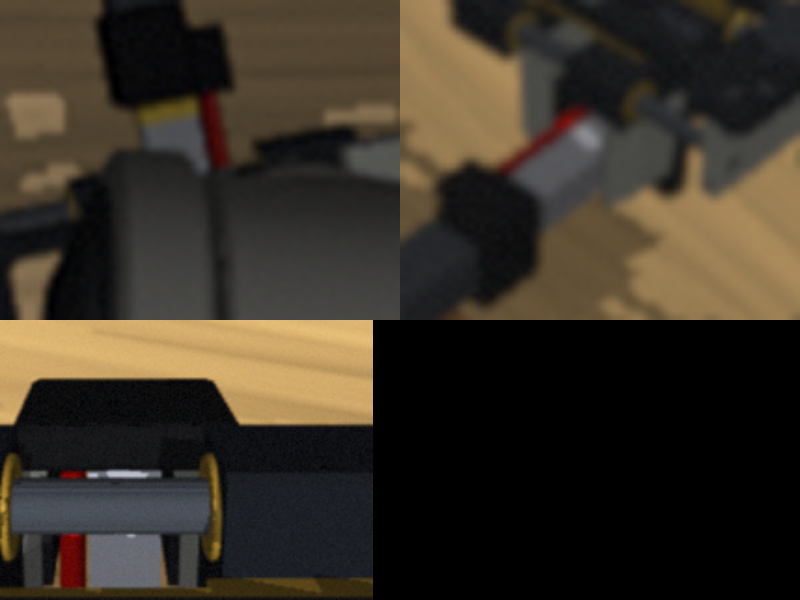

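Emit:
{"op": "arm_command", "data": {
  "deltas": [
    [0,0,0,0],
    [0,0,0,0],
    [0,0,0,0]
  ],
  "claw": 196
}}

```text
time: 10.45
tool_pos: [475.0, 38.1, 32.6]
tcp_rot: [-1.57, 0.0, 0.167]
contact_force: [3.8, 3.8, 0.2]
grip_width: 24.7
```

Emit:
{"op": "arm_command", "data": {
  "deltas": [
    [0,0,0,0],
    [0,0,0,0],
    [0,0,0,0]
  ],
  "claw": 210
}}

```text
time: 10.75
tool_pos: [475.0, 38.1, 32.6]
tcp_rot: [-1.57, 0.0, 0.167]
contact_force: [4.7, 4.5, -0.4]
grip_width: 25.0
```

The width has stalled at about 25 mm: leg and lever are clamped (26 mm nominal). I'll set full grip and make the final check.

Emit:
{"op": "arm_command", "data": {
  "deltas": [
    [0,0,0,0],
    [0,0,0,0],
    [0,0,0,0],
    [0,0,0,0],
    [0,0,0,0]
  ],
  "claw": 255
}}

```text
time: 11.25
tool_pos: [475.0, 38.1, 32.6]
tcp_rot: [-1.57, 0.0, 0.167]
contact_force: [3.6, 2.6, 0.3]
grip_width: 24.6
```

```bash
python3 - <<'E'
from h import *
o=bot.get_obs();print(o['time'],o['tool_pos'],o['contact_force'],o['grip_width'])
p=cap('wrist');t=cap('top');q=cap('scene')
for n in ('mug','hourglass'): find(q,n)
find(q,'die_a',2)
d=cv2.resize(t['img'][225:285,330:405],(400,320),interpolation=cv2.INTER_CUBIC)
q2=cv2.resize(q['img'][130:190,320:395],(400,320),interpolation=cv2.INTER_CUBIC)
cv2.imwrite('pics/w6.png',np.hstack([d,q2])[:,:,::-1])
im=t['img']; print([[tuple(int(x) for x in im[v,u]) for v in range(242,249)] for u in (360,362,364)])
E
```

```text
11.25 [474.97942376  38.06523686  32.64125448] [3.63478622 2.57341924 0.33100318] 24.649785728443586
mug [566.4 249.5  53.4] 0.8
hourglass [651.5 -92.3  67.9] 0.92
die_a [376.2  69.5   9.5] 0.56
die_a [565.3 252.5  54.1] 0.2
[[(3, 4, 6), (21, 18, 9), (60, 51, 17), (93, 79, 29), (99, 84, 34), (93, 82, 50), (83, 80, 73)], [(9, 9, 7), (34, 28, 11), (71, 61, 23), (95, 81, 30), (98, 84, 39), (88, 81, 61), (79, 79, 81)], [(17, 15, 11), (50, 42, 16), (83, 71, 26), (97, 82, 31), (94, 83, 45), (84, 80, 67), (78, 78, 82)]]
```

View pics/w6.png

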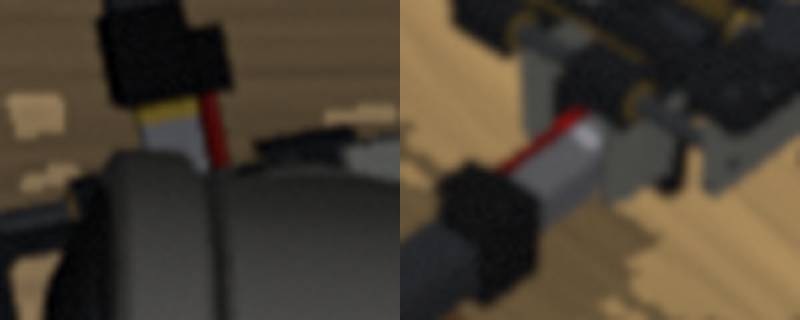

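The lever lies parallel along the leg, half the band shows at the mouth, and everything is steady. Handing in.

```bash
python3 -c "
from plant import job; print(job.close_job())"
```

```text
the job is handed in; nothing more can be done
None
```

The job is handed in at about 11 s of robot time. The leg is drawn to its mark, the lever is shut alongside it, and the gripper is still holding both at full closure. I got no verdict back.

- **What I did:** One finger went down beside the leg and pushed the T-foot out about 26 mm with the lever still open. I checked the band there, then closed the jaws stepwise while shifting sideways. That finger ended against the leg, and the other swung the lever shut.
- **Leg on its mark:** Travel by tool motion came to about 26.3 mm. The other estimates were about 26.8 mm from the wrist camera and, from the top camera, 4 to 6 mm of band showing, where half is 5 mm. The band did not move in the pictures taken during and after the final clamp.
- **Lever seated:** It looks parallel to the leg. The grip stalled at 24.4 to 25.0 mm although the fingers were commanded fully shut. That is about 1 mm under the nominal 26 mm; I put it down to a width-reading offset or pad give, but did not confirm that.
- **Forces:** The readings I took stayed below 10 N, and the last was about 4 N, steady.
- **Other objects:** The mug, hourglass and one die read within about 4 mm of where they started, which is the detector's accuracy. The last check did not find the second die, and its second hit was a false one on the mug. The fingers stayed well away from it.

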